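# Bar the coin box

## Task

Bar the coin box: slide the forked end of the loose lock bar fully onto the headed post and press it there while the bar still stands well out of line, clear of the spring catch; then swing the bar about the post, past the catch, and press it firmly (about 8 N) against the pad of the stop for a moment before letting go, so that it stays resting on the pad with the catch behind it; how far the pad is screwed out must be felt. The box's fittings are delicate: never load the post or the stop with more than 16 N, and leave everything else on the counter where it is.

Things in the scene. Friction and masses are not known exactly. Their poses are not given: they have to be found in the camera images.
- lockbar: Loose steel lock bar, 0.25 to 0.5 kg, flat on the counter, 34 mm wide, 12 mm thick, with a fork at one end and a grip tab. Origin: on its underside, where the post's axis lies when the fork is fully home; x runs along the bar to its free end, 220 mm away; z up.
- fork_mouth (a point): Middle of the fork's mouth, on the underside, 16 mm from the bar's origin along -x. The slot opens to the bar's -x: parallel, 17 mm wide, flat bottom at bar x = +7 mm; over its outer 10 mm it flares to 29 mm between the prong tips (36 mm over all).
- bar_tab (a point): Point 33 mm above the counter in the bar's solid upright grip tab, at bar x = 130 mm, y = 0. The tab is 30 mm long along the bar, 14 mm thick across it, from the bar's top face (12 mm) to 53 mm above the counter.
- bar_end (a point): Middle of the bar's free end, on its underside, 220 mm along the bar's x from its origin. The end face is 10 mm wide with a 12 mm 45-degree bevel at both corners.
- coinbox: Fixed steel coin box (170 x 150 x 60 mm high) with its bar fittings. Origin: on the counter at the post's axis; x runs along the line where the bar must lie, from post to catch; +y is the open side, towards the robot, from which the bar swings in. The box front stands at y = -72 mm, behind the line.
- post: Fixed upright headed steel post, origin at its foot on its axis. Shank 14 mm in diameter; head 28 mm in diameter, underside 17 mm and top 22 mm above the counter, so the fork goes on only from the side with the bar flat on the counter. Rigid.
- line_mark (a point): Point on the counter, 220 mm from the post, that marks the line (coin box x = 220, y = 0). With the bar home, bar_end lies 0 to 8 mm before it (coin box y = 0 to +8 mm), depending on how the stop's pad is set.
- stop: Fixed steel stop block, 36 x 20 x 22 mm high, behind the line; origin on the counter at the middle of its face, coin box x = 190, y = -29 mm. From the face a 28 mm wide pad, set by a screw, stands out 12 to 19 mm towards coin box +y: how far is not measured, feel for it. The bar's long side must lie against the pad. It is rigid: a millimetre or two too far overloads it.
- catch (a joint): Spring catch, in m: upright round nose, 12 mm in diameter, centred at coin box x = 212, y = +19 mm at 0 (out); grows as pressed back to coin box +x, to 0.016. Spring 1.2 N when out plus 80 N/m. The swinging bar meets it about 40 mm before home at its end, presses it to 14 mm, then it springs out behind the bar, to 2 to 11 mm at home. Too weak to pull the bar home.
- catch_housing (a point): Top middle of the steel block that houses the catch, beyond the bar's free end: 34 mm along the line, 58 mm across it, 24 mm high; fixed to the counter.
- padlock: Brass padlock, 40 x 45 x 20 mm body; a bystander, to be left where it is.
- screwdriver: Screwdriver lying flat; a bystander, to be left where it is.
- wrench: Steel wrench lying flat; a bystander, to be left where it is.
- detergent: White detergent bottle, 76 mm across, 200 mm tall; a bystander, to be left where it is.
- softener: Clear softener bottle, 64 mm across, 160 mm tall; a bystander, to be left where it is.
- scoop_cup: Plastic measuring cup, 70 mm across, 70 mm tall; a bystander, to be left where it is.
- soap_carton: Cardboard soap carton, 70 x 110 x 100 mm; a bystander, to be left where it is.
- coin_tray: Black coin tray, 120 x 160 x 35 mm; a bystander, to be left where it is.

How it is judged:
By the outcome, as a careful person would: the job done as asked, in the order asked, and still so for the second after the job is handed in, with the robot touching nothing.
It also fails if it takes over 69 s, if anything falls off the work surface, if the arm or the gripper's body presses on something with over 40 N, if the wrist force passes 120 N, or if a joint passes its speed limit or range.

## Robot

A 7-joint arm with a two-finger parallel gripper is mounted at the origin on the work surface. World frame = base frame: x ahead of the robot, y to its left, z up, the work surface at z = 0. Lengths are in m, angles in rad, forces in N, time in s.
With the tool pointing down it reaches from about 0.35 to 0.9 m from the base axis. Payload 7.2 kg.
Tool frame: the origin (TCP) lies on the centre line of the jaws, within the pads' length; the fingertips stand 8 mm ahead of it and the grasp point (between the pads) lies 11 mm behind it; z points along the fingers, y is the line along which they close (so a half turn about z gives the same grasp; the last joint's range is limited). The gripper opens to 88 mm and grips with 3 to 60 N. Pads are 20 mm wide; open, the fingers measure 115 mm over their backs; the gripper's body (75 mm by 178 mm) begins 61 mm behind the grasp point.
Start: joints at [1.155, 0.411, -0.013, 1.596, 0.006, 1.134, -0.082], TCP at [0.213, -0.588, 0.231] pointing down, gripper open.
Joint ranges: [-2.95, 2.95], [-0.29, 1.99], [-1.47, 1.44], [0.14, 2.54], [-1.03, 4.17], [0.13, 1.85], [-2.86, 2.86]. Speed limits (rad/s): [2.39, 2.39, 3.01, 3.01, 3.14, 3.14, 3.14].

## Interface

Orientations are given as a unit quaternion [w, x, y, z].
In Python, from rig import robot gives the robot as it stands.
- The arm moves only by the tool move_arm, never from a script. Its argument "plan" is a list of rows, each a list of 3 entries, a list of its own where there are three numbers: the shift along the tool's x, y, z in mm, then the turn about the tool's z in degrees, then the finger opening in mm, from 0 to 87.8. In form: [[[x, y, z], twist, claw], ...]. A call has 1 to 12 rows; each row shifts and turns the commanded pose from where the row before left it, along the tool's axes as they then stand; what a row does not reach is not made up. A row lasts 1/10 s, in which the tool goes at most 50 mm and 8.59 degrees, less where a joint would pass 70% of its speed; a pose out of reach is approached as far as the arm can. A call is refused whole if a number of a shift passes 50 or a number of a turn 8.59, either way. A call with a gripper value outside its range is refused whole. The fingers move at their own pace and stop on an object; "newtons" is the grip in N (left out, the last holds). Time passes only in rows, so rows that do not move let the fingers close. It gives the time, the measured TCP pose, the force, the opening and the grip force at its end, in the units of the state.
- robot.sense(): the state, without advancing time (a new reading comes with each control period).
- robot.get_image(name): name is "scene" or "top" or "wrist"; returns (picture, depth): 384x512x3 uint8, red, green, blue; 384x512 float32, m along the optical axis (not along the pixel's ray), 0 where there is no reading.
- robot.get_calibration(name): a dict with "fx", "fy", "cx", "cy" (pixels), "view" (4x4, takes a point from world to camera coordinates). Camera axes: x right, y up, looking along -z (the intrinsics and any distortion apply to the point x, -y, -z); pixel columns grow to the right and rows downward; lengths in m; the calibration is good to about 2 mm. A picture is of the moment at which its call begins: read the wrist's pose just before it. get_calibration takes no time and is no camera call; for the wrist camera it gives the pose at the moment of the call.
- robot.job_done(): hands the job in; it is judged then, once.
The state is a dict: "clock": time; "q": joint angles; "joint_vel": joint speeds; "tau": joint torques, N m; "tool_pos": TCP position; "ee_rot": TCP orientation; "ft_force": force on the tool from outside, world axes, zero at the start; "torque": the same for the moment, N m; "opening": finger opening in m; "gripper_force": force on a finger pad.
Only numpy, scipy, OpenCV 4.12 (cv2) and the standard library are available. Lean on these libraries where they do the work, as an engineer would, in place of code of your own. Each camera call takes 0.05 s, during which the arm holds its last target. There are 200 camera calls.

## Working session

There is one attempt and no reset: what is moved stays moved. The work goes in short steps, Python scripts to look and compute and a tool call to move; the robot and the scene stay as the last step left them, time stands still between calls to the robot, and variables do not carry over. Pictures are saved under pics/ and viewed, at most 10 in all, crops included, and the job is handed in when it is done.

Besides the shell and the picture viewer there is one more tool, called after "Call:" as name(argument=value, ...), one argument or row to a line, values as JSON. move_arm: Moves the arm, as the interface text tells. Its arguments: {"type":"object","properties":{"plan":{"type":"array","items":{"type":"array"}},"newtons":{"type":"number"}},"required":["plan"]}

```bash
mkdir -p pics; ls
cat > h.py <<'E'
import numpy as np, cv2
from rig import robot
def grab(n):
    c=robot.get_calibration(n); im,d=robot.get_image(n); return im,d,c
def px2w(c,u,v,z=None,depth=None):
    V=np.array(c["view"]); R=V[:3,:3]; t=V[:3,3]; o=-R.T@t
    r=R.T@np.array([(u-c["cx"])/c["fx"],-(v-c["cy"])/c["fy"],-1.])
    s=depth if depth is not None else (z-o[2])/r[2]
    return o+s*r
def w2px(c,p):
    V=np.array(c["view"]); q=V[:3,:3]@np.array(p)+V[:3,3]
    return np.array([c["cx"]+c["fx"]*q[0]/-q[2], c["cy"]-c["fy"]*q[1]/-q[2]])
def save(n,im,k=1): cv2.imwrite("pics/"+n,cv2.resize(im[:,:,::-1],None,fx=k,fy=k,interpolation=cv2.INTER_CUBIC))
E
python3 - <<'E'
from h import *
a,d,c=grab("top"); save("top.png",a,1.5); np.savez("top.npz",im=a,d=d,**{k:v for k,v in c.items()})
print(c)
b,d,c=grab("scene"); save("scene.png",b,1.5); np.savez("scene.npz",im=b,d=d,**{k:v for k,v in c.items()})
print(c); s=robot.sense(); print(s)
E
```

```text
pics
{'fx': 412.2355015620779, 'fy': 412.2355015620779, 'cx': 247.68318272295951, 'cy': 189.1664843439891, 'view': array([[-0.01550566, -0.99986308, -0.00577949, -0.02076548],
       [ 0.99037623, -0.01615307,  0.13745544, -0.55102106],
       [-0.13752998, -0.00359253,  0.99049109, -1.24443846],
       [ 0.        ,  0.        ,  0.        ,  1.        ]])}
{'fx': 440.47437248659213, 'fy': 440.47437248659213, 'cx': 259.98516264475103, 'cy': 187.05414297339172, 'view': array([[ 0.48430764,  0.87454329, -0.02490263, -0.24501193],
       [-0.49015559,  0.29479726,  0.82026951,  0.25856363],
       [ 0.72470242, -0.38505663,  0.57143485, -1.84444693],
       [ 0.        ,  0.        ,  0.        ,  1.        ]])}
{'clock': 0.1, 'q': array([ 1.1547945 ,  0.4118258 , -0.01267571,  1.59693957,  0.00560708,
        1.13427823, -0.08220916]), 'joint_vel': array([-8.65738946e-04, -2.95251005e-03,  3.20467346e-05, -3.61955591e-03,
       -4.86037502e-04, -6.72216579e-04,  1.70012388e-03]), 'tau': array([ 2.85950722e-03, -5.89097929e+01,  6.43696636e-01, -2.91708970e+01,
       -5.37984318e-02,  1.44449886e-02,  1.52740967e-05]), 'tool_pos': array([ 0.21281756, -0.58719612,  0.22989819]), 'ee_rot': array([-6.84113534e-04,  9.84918384e-01,  1.73018136e-01, -1.81297031e-04]), 'ft_force': array([-0.16275511,  0.7850431 ,  0.15032275]), 'torque': array([ 0.05371799, -0.0046512 , -0.00401437]), 'gripper_force': 0.0, 'opening': 0.08797900603399306}
```

View pics/top.png

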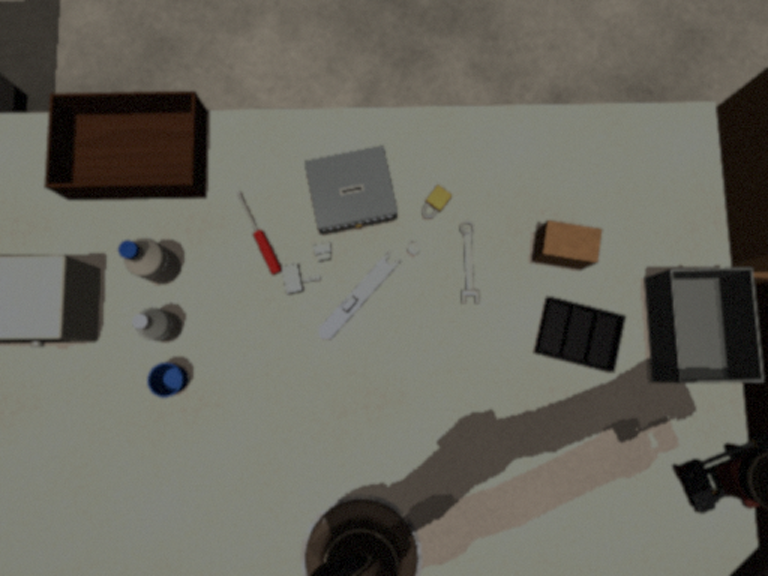

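View pics/scene.png

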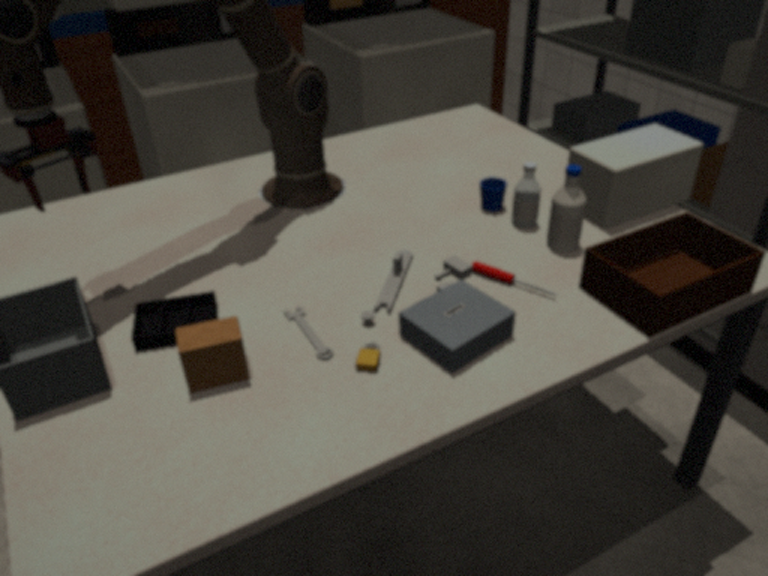

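Top view at 1.5x: post about (413,248), fork near (390,258), bar free end near (327,332), tab near (350,302), catch housing near (292,278), stop near (322,250). Next, an enlarged crop.

Run:
```python
from h import *
z=np.load("top.npz"); save("crop.png",np.clip(z["im"][140:236,180:308].astype(int)*1.3,0,255).astype(np.uint8),6)
```

```text
(no output)
```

View pics/crop.png

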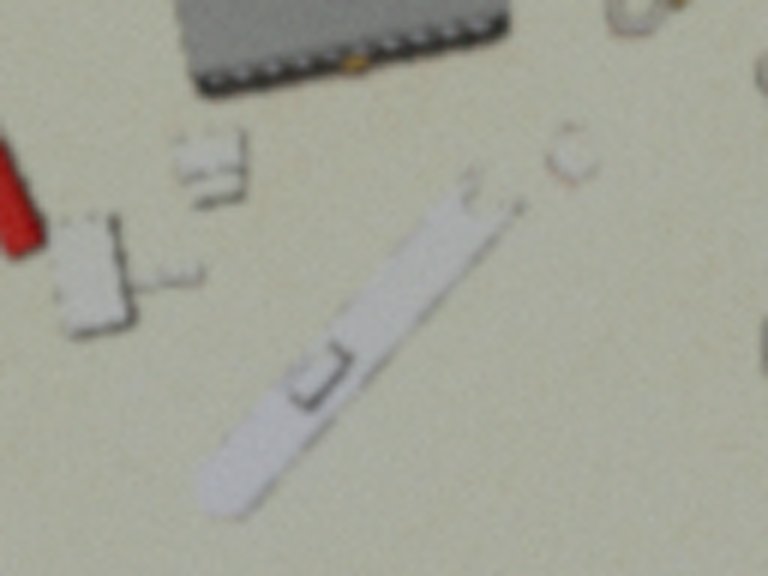

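Crop (6x, offset 180,140): post head (573,155), prong tips (470,175) and (522,207), bar end about (222,505), tab top about (318,377), catch nose tip (197,272), housing (90,275), stop block about (210,155).

Run:
```python
from h import *
c=dict(np.load("top.npz")); D=c["d"]
def P(u,v,z): return px2w(c,180+u/6,140+v/6,z)
for n,u,v,z in [("post",573,155,.022),("tipA",470,175,.012),("tipB",522,207,.012),("endL",200,465,.012),("endR",250,515,.012),("end",222,505,.012),("tab",318,375,.053),("nose",197,270,.02),("hous",90,275,.024),("stopbl",178,175,.022),("stopbr",243,165,.022),("padfarL",195,207,.02),("padR",243,200,.02),("boxfl",207,93,0),("boxfr",505,38,0)]:
    p=P(u,v,z); iu,iv=int(180+u/6),int(140+v/6); 
    print(n,p.round(4), "depth z:",px2w(c,180+u/6,140+v/6,depth=D[iv,iu]).round(4))
# local coordinates fit: bar from mask brightness at height
im=c["im"].astype(float)
# bar pixels by depth height
H=np.zeros(D.shape);X=np.zeros(D.shape+(3,))
for v in range(140,236):
    for u in range(180,308):
        X[v,u]=px2w(c,u,v,depth=D[v,u])
h=X[...,2]; 
print(np.percentile(h[200:230,280:300],[5,50,95]))
```

```text
post [ 0.6262 -0.1189  0.022 ] depth z: [ 0.6261 -0.1189  0.0225]
tipA [ 0.6182 -0.0645  0.012 ] depth z: [ 0.6202 -0.0647  0.0014]
tipB [ 0.6004 -0.0918  0.012 ] depth z: [ 0.603  -0.0924 -0.0024]
endL [0.466 0.08  0.012] depth z: [ 0.467   0.0813 -0.0022]
endR [0.4394 0.054  0.012 ] depth z: [0.4399 0.0546 0.0025]
end [0.4449 0.0686 0.012 ] depth z: [0.4449 0.0687 0.011 ]
tab [0.5081 0.016  0.053 ] depth z: [0.5083 0.0161 0.0513]
nose [0.5682 0.0805 0.02  ] depth z: [0.5694 0.0812 0.0121]
hous [0.5659 0.1363 0.024 ] depth z: [0.5667 0.1371 0.0186]
stopbl [0.6189 0.0902 0.022 ] depth z: [ 0.6236  0.0926 -0.003 ]
stopbr [0.6237 0.0557 0.022 ] depth z: [0.6236 0.0557 0.0223]
padfarL [0.6019 0.0814 0.02  ] depth z: [0.605  0.083  0.0025]
padR [0.6052 0.056  0.02  ] depth z: [ 0.6091  0.0575 -0.0017]
boxfl [0.6678 0.0765 0.    ] depth z: [0.663  0.0747 0.0215]
boxfr [ 0.6956 -0.0851  0.    ] depth z: [ 0.6961 -0.0852 -0.002 ]
[-0.00454768 -0.00041538  0.00425016]
```

Call:
move_arm(
  plan=[
    [[35,-29,0],0,87],
    [[35,-29,0],0,87],
    [[35,-29,0],0,87],
    [[35,-29,0],0,87],
    [[35,-29,0],0,87],
    [[35,-29,0],0,87],
    [[35,-29,0],0,87],
    [[35,-29,0],0,87],
    [[35,-29,0],0,87],
    [[35,-29,0],0,87],
    [[35,-29,0],0,87],
    [[35,-29,0],0,87],
  ],
)

```text
clock: 1.3
tool_pos: [0.4897, -0.1156, 0.2305]
ee_rot: [0.0, 0.985, 0.173, -0.0]
ft_force: [0.7, -1.5, 0.6]
opening: 0.0869
gripper_force: 0.0
```

Call:
move_arm(
  plan=[
    [[35,-29,0],0,87],
    [[35,-29,0],0,87],
    [[0,0,0],-8.5,87],
    [[0,0,0],-8.5,87],
    [[0,0,0],-8.5,87],
    [[0,0,0],-8.5,87],
    [[0,0,0],-8.5,87],
    [[0,0,0],-8.5,87],
    [[0,0,0],-8.5,87],
    [[0,0,0],-8.5,87],
    [[0,0,0],-8.5,87],
    [[0,0,0],-8.5,87],
  ],
)

```text
clock: 2.5
tool_pos: [0.535, -0.039, 0.2303]
ee_rot: [-0.0, 0.607, 0.795, -0.0]
ft_force: [-0.8, 0.3, 0.5]
opening: 0.0872
gripper_force: 0.0
```

Call:
move_arm(
  plan=[
    [[0,0,0],-8,87],
    [[0,0,0],-8,87],
    [[0,0,0],-8,87],
    [[0,0,0],-8,87],
    [[0,0,0],0,87],
    [[0,0,0],0,87],
  ],
)

```text
clock: 3.1
tool_pos: [0.5351, -0.0391, 0.2304]
ee_rot: [-0.0, 0.369, 0.929, 0.0]
ft_force: [-1.1, 0.8, -0.3]
opening: 0.087
gripper_force: 0.0
```

```bash
cat > fit.py <<'E'
from h import *
import sys
def cloud(n):
    im,d,c=grab(n); v,u=np.mgrid[0:384,0:512]
    V=np.array(c["view"]);R=V[:3,:3];t=V[:3,3]
    q=np.stack([(u-c["cx"])/c["fx"]*d,-(v-c["cy"])/c["fy"]*d,-d],-1)
    return im,d,c,(q-t)@R
E
python3 - <<'E'
from fit import *
s=robot.sense();print(s["clock"],s["tool_pos"],s["ee_rot"],s["q"],s["ft_force"])
im,d,c,X=cloud("wrist"); np.savez("w1.npz",im=im,X=X,d=d,**c)
print(-np.array(c["view"])[:3,:3].T@np.array(c["view"])[:3,3])
save("w1.png",im,1.5)
E
```

```text
3.1 [ 0.5351133  -0.03905206  0.23037018] [-2.95365201e-04  3.69148401e-01  9.29370416e-01  1.28362384e-05] [ 0.57614177  0.35507048 -0.74966588  1.77398928  0.26631062  1.11740359
  0.55406839] [-1.14261312  0.79386333 -0.34419986]
[0.47422651 0.01866082 0.38403441]
```

View pics/w1.png

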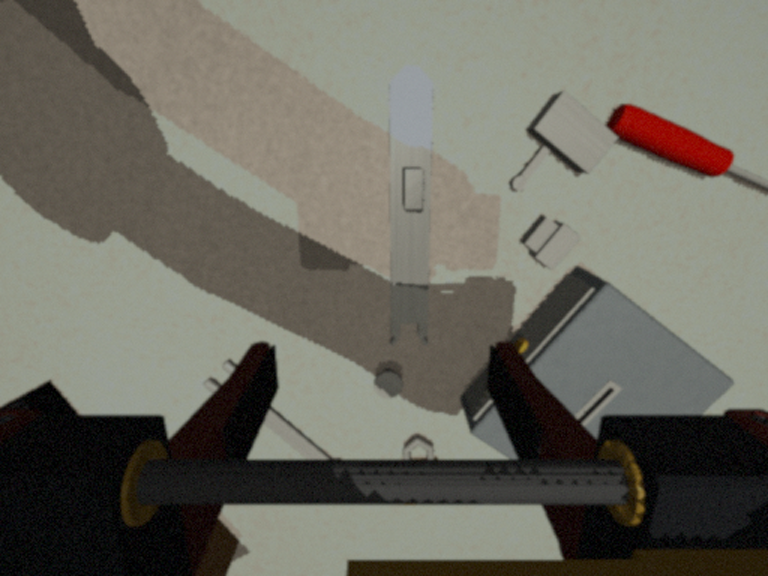

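Wrist view (1.5x): bar is near vertical in the picture, from end (411,68) to fork tips (392..426,343), tab (413,188), post head (389,378), stop (550,240), catch nose (517,184).

```bash
cat >> fit.py <<'E'
def comp(X,d,lo,hi,seed,mar=60):
    m=((X[...,2]>lo)&(X[...,2]<hi)&(d>0)).astype(np.uint8)
    m=cv2.morphologyEx(m,cv2.MORPH_OPEN,np.ones((3,3)))
    n,l=cv2.connectedComponents(m,connectivity=4)
    k=l[seed[1],seed[0]]
    return X[l==k] if k else None
E
python3 - <<'E'
from fit import *
z=np.load("w1.npz");X=z["X"];d=z["d"];c=dict(z)
def rect(p): 
    r=cv2.minAreaRect((p[:,:2]*1000).astype(np.float32)); return np.round(r[0],1),np.round(r[1],1),round(r[2],2),np.median(p[:,2]).round(4),len(p)
for n,lo,hi,s in [("bar",.006,.02,(270,70)),("tab",.035,.07,(275,125)),("post",.012,.04,(259,252)),("stop",.012,.04,(372,163)),("house",.015,.04,(380,90))]:
    p=comp(X,d,lo,hi,s)
    print(n,None if p is None else rect(p))
g=lambda u,v,h:px2w(c,u/1.5,v/1.5,h).round(4)
print("tips",g(391,342,.012),g(428,342,.012),"end",g(411,67,.012),"L",g(389,110,.012),g(391,320,.012),"R",g(433,110,.012),g(428,320,.012))
print("post",g(390,378,.022),"tab",g(413.5,188,.053),"nose",g(517,183,.02),"stopface",g(524,239,.022),g(548,267,.022),"pad",g(540,215,.02))
print("boxfront",g(467,408,.06),g(606,285,.06))
E
```

```text
bar (array([5.272e+02, 3.000e-01]), array([ 34.1, 234.4]), 47.29, np.float64(0.0114), 4289)
tab (array([507.2,  18.5]), array([13.5, 29.6]), 47.9, np.float64(0.0524), 355)
post (array([ 626.7, -118. ]), array([26.8, 26.1]), 52.08, np.float64(0.0209), 290)
stop (array([622.8,  73.9]), array([33.9, 35.9]), 11.19, np.float64(0.0206), 734)
house (array([604.9, 171.1]), array([167.4,  54.1]), 39.39, np.float64(0.0234), 3485)
tips [ 0.6005 -0.0892  0.012 ] [ 0.624  -0.0642  0.012 ] end [0.4427 0.0788 0.012 ] L [0.4535 0.0455 0.012 ] [ 0.5845 -0.0743  0.012 ] R [0.4774 0.0708 0.012 ] [ 0.6077 -0.0497  0.012 ]
post [ 0.6231 -0.1117  0.022 ] tab [0.5073 0.0193 0.053 ] nose [0.5652 0.083  0.02  ] stopface [0.6048 0.0588 0.022 ] [0.6381 0.0588 0.022 ] pad [0.5987 0.081  0.02  ]
boxfront [ 0.6731 -0.0698  0.06  ] [0.6633 0.0786 0.06  ]
```

Run:
```python
from fit import *
z=np.load("w1.npz");c=dict(z);X=z["X"]
print({k:c[k] for k in c if k not in("im","X","d","view")})
print(w2px(c,[.6267,-.118,.022]),w2px(c,[.6267,-.118,.0]))
im=z["im"][205:275,225:325].astype(float); h=X[205:275,225:325,2]
a=np.clip(im*1.8,0,255).astype(np.uint8); b=np.repeat(np.clip(h*8000,0,255).astype(np.uint8)[...,None],3,2)
save("w1c.png",np.hstack([a,b]),4)
```

```text
{'fx': array(290.96113038), 'fy': array(290.96113038), 'cx': array(254.69284525), 'cy': array(194.60437456)}
[258.46983441 256.47032283] [258.29046257 248.94102516]
```

View pics/w1c.png

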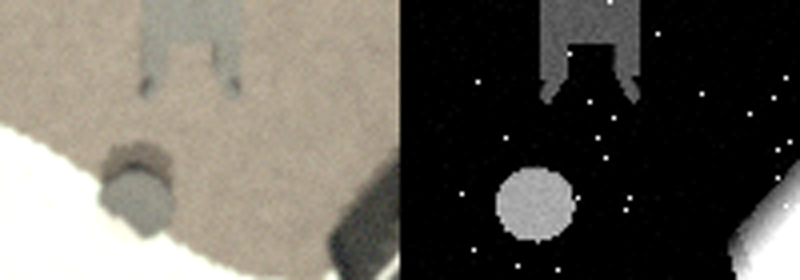

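Call:
move_arm(
  plan=[
    [[30,11.5,0],-0.7,60],
    [[30,11.5,0],0,50],
    [[0,0,40],0,40],
    [[0,0,40],0,40],
    [[0,0,40],0,40],
    [[0,0,30],0,40],
    [[0,0,20],0,40],
    [[0,0,10],0,40],
    [[0,0,0],0,40],
    [[0,0,0],0,40],
  ],
)

```text
clock: 4.15
tool_pos: [0.5074, 0.0189, 0.0514]
ee_rot: [0.0, 0.362, 0.932, 0.0]
ft_force: [0.5, -0.4, 1.1]
opening: 0.0402
gripper_force: 0.0
```

Run:
```python
from fit import *
s=robot.sense();print(s["clock"],s["tool_pos"],s["ee_rot"],s["q"],s["ft_force"],s["torque"])
x=2*np.arctan2(s["ee_rot"][2],s["ee_rot"][1]);print(np.degrees(x))
im,d,c,X=cloud("wrist"); np.savez("w2.npz",im=im,X=X,d=d,**c)
save("w2.png",im,1.5)
```

```text
4.15 [0.50738242 0.01892394 0.0513987 ] [4.47860259e-04 3.61724605e-01 9.32284871e-01 1.69993835e-04] [ 0.37816182  0.54195488 -0.65416296  2.01089736  0.48227512  0.74388071
  0.26011297] [ 0.53036244 -0.4441325   1.11400709] [ 0.0060146  -0.16244074 -0.00977985]
137.58769938975954
```

View pics/w2.png

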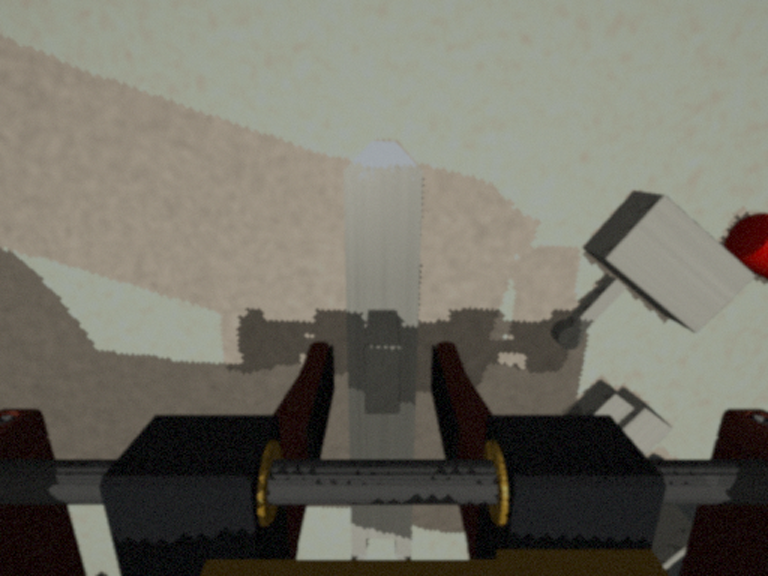

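Fingers straddle the tab (tab x about 366–400 between the finger tips at 320 and 445), bar straight in the view. Going down and closing.

Call:
move_arm(
  plan=[
    [[0,0,15],0,40],
    [[0,0,10],0,40],
    [[0,0,0],0,40],
    [[0,0,0],0,5],
    [[0,0,0],0,5],
    [[0,0,0],0,5],
    [[0,0,0],0,5],
    [[0,0,0],0,5],
    [[0,0,0],0,5],
    [[0,0,0],0,5],
  ],
  newtons=40,
)

```text
clock: 5.2
tool_pos: [0.5071, 0.0188, 0.0259]
ee_rot: [0.0, 0.361, 0.932, 0.0]
ft_force: [0.8, 1.0, 1.7]
opening: 0.014
gripper_force: 40.0
```

```bash
cat > chk.py <<'E'
from fit import *
def st():
    s=robot.sense();print(s["clock"],s["tool_pos"].round(4),"yaw",np.degrees(2*np.arctan2(s["ee_rot"][2],s["ee_rot"][1])).round(2),"F",s["ft_force"].round(2),"T",s["torque"].round(2),s["opening"].round(4),s["gripper_force"]); return s
def slot(n):
    """post and bar points by height from a fixed camera"""
    im,d,c,X=cloud(n); return im,d,c,X
E
python3 - <<'E'
from chk import *
st()
for n in("scene","top","wrist"):
    im,d,c,X=cloud(n); np.savez("g_%s.npz"%n,im=im,X=X,d=d,**c)
    if n!="wrist":
        m=(d>0)&(X[...,2]>.007)&(X[...,2]<.028)
        out=np.hstack([np.clip(im*1.5,0,255).astype(np.uint8),np.repeat((np.clip(X[...,2],0,.06)*4000).astype(np.uint8)[...,None],3,2)])
        p=w2px(c,[.6,-.05,.01]).astype(int);print(n,p)
        a=out[:,:512][p[1]-45:p[1]+45,p[0]-50:p[0]+50];b=out[:,512:][p[1]-45:p[1]+45,p[0]-50:p[0]+50]
        globals()[n+"_"]=np.hstack([a,b])
save("g.png",np.vstack([scene_,top_]),3)
E
```

```text
Traceback (most recent call last):
  File "chk.py", line 3, in st
    s=robot.sense();print(s["clock"],s["tool_pos"].round(4),"yaw",np.degrees(2*np.arctan2(s["ee_rot"][2],s["ee_rot"][1])).round(2),"F",s["ft_force"].round(2),"T",s["torque"].round(2),s["opening"].round(4),s["gripper_force"]); return s
                                                                                                                                                                                       ^^^^^^^^^^^^^^^^^^
AttributeError: 'float' object has no attribute 'round'
```

```bash
sed -i 's/s\["opening"\].round(4)/round(s["opening"],4)/' chk.py
python3 - <<'E'
from chk import *
st()
for n in("scene","top","wrist"):
    im,d,c,X=cloud(n); np.savez("g_%s.npz"%n,im=im,X=X,d=d,**c)
    if n!="wrist":
        out=np.hstack([np.clip(im*1.5,0,255).astype(np.uint8),np.repeat((np.clip(X[...,2],0,.06)*4000).astype(np.uint8)[...,None],3,2)])
        p=w2px(c,[.6,-.05,.01]).astype(int);print(n,p)
        a=out[:,:512][p[1]-45:p[1]+45,p[0]-50:p[0]+50];b=out[:,512:][p[1]-45:p[1]+45,p[0]-50:p[0]+50]
        globals()[n+"_"]=np.hstack([a,b])
save("g.png",np.vstack([scene_,top_]),3)
E
```

```text
5.2 [0.5071 0.0188 0.0259] yaw 137.64 F [0.76 1.01 1.67] T [ 0.03 -0.09  0.13] 0.014 40.00232756137848
scene [260 200]
top [253 174]
```

View pics/g.png

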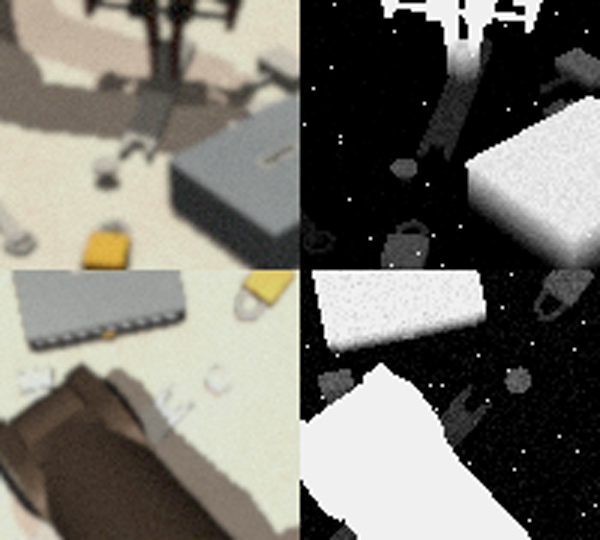

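Scene and top views show the fork about 35 mm short of the post and about 20 mm off to the side; shift sideways first.

Call:
move_arm(
  plan=[
    [[0,-7,0],0,5],
    [[0,-7,0],0,5],
    [[0,-6,0],0,5],
    [[-5,0,0],0,5],
    [[-5,0,0],0,5],
    [[0,0,0],0,5],
    [[0,0,0],0,5],
    [[0,0,0],0,5],
  ],
)

```text
clock: 6.15
tool_pos: [0.4993, -0.0028, 0.0259]
ee_rot: [-0.001, 0.361, 0.932, -0.001]
ft_force: [-4.2, 3.5, 9.4]
opening: 0.014
gripper_force: 40.0
```

```bash
cat >> chk.py <<'E'
def rel(views=("top","scene"),yaw=None,N=6):
    s=st(); t=s["tool_pos"]; a=2*np.arctan2(s["ee_rot"][2],s["ee_rot"][1]); u=np.array([np.cos(a),np.sin(a)]); w=np.array([u[1],-u[0]])
    for n in views:
        P=[]
        for i in range(N):
            im,d,c,X=cloud(n); P.append(X[(d>0)&(abs(X[...,0]-.6)<.07)&(abs(X[...,1]+.08)<.07)&(X[...,2]>.007)&(X[...,2]<.03)])
        P=np.vstack(P); q=P[:,:2]-t[:2]; bx=130+1000*(q@u); by=1000*(q@w)
        hi=(P[:,2]>.017)&(np.hypot(bx+40,by)<40)&(bx<-12); pc=np.array([np.median(bx[hi]),np.median(by[hi])])
        hi&=np.hypot(bx-pc[0],by-pc[1])<16
        (cx,cy),sz,_=cv2.minAreaRect(np.c_[bx[hi],by[hi]].astype(np.float32))
        bar=(P[:,2]>.008)&(P[:,2]<.016)&(abs(by)<22)
        b=bar&(bx>12)&(bx<40); f=bar&(bx>-12)&(bx<6)
        pr=[np.median(by[f&(by<0)]),np.median(by[f&(by>0)])]
        print(n,"post",round(cx,1),round(cy,1),np.round(sz,1),"mean",bx[hi].mean().round(1),by[hi].mean().round(1),"| bar y",np.percentile(by[b],[2,98]).round(1),by[b].mean().round(1),"prongs",np.round(pr,1),"tipx",np.percentile(bx[bar],1).round(1))
E
python3 - <<'E'
from chk import *
rel()
E
```

```text
6.15 [ 0.4993 -0.0028  0.0259] yaw 137.65 F [-4.25  3.46  9.44] T [0.67 0.37 0.08] 0.014 40.00588238239288
top post -42.3 1.4 [26.6 26.8] mean -42.6 1.5 | bar y [-15.2  16.3] -1.5 prongs [-11.7  14.7] tipx -32.7
scene post -47.4 -1.1 [24.3 28.6] mean -47.0 -0.5 | bar y [-18.   15.6] -1.0 prongs [-12.7  10.4] tipx -53.5
```

Call:
move_arm(
  plan=[
    [[0,0.6,-0.5],0,5],
    [[-6,0,0],0,5],
    [[-6,0,0],0,5],
    [[-4,0,0],0,5],
    [[0,0,0],0,5],
    [[0,0,0],0,5],
  ],
)

```text
clock: 7.35
tool_pos: [0.5121, -0.0139, 0.0259]
ee_rot: [-0.001, 0.362, 0.932, -0.001]
ft_force: [-2.7, 1.0, 3.5]
opening: 0.0137
gripper_force: 40.0
```

Run:
```python
from chk import *
rel(N=8)
im,d,c,X=cloud("top");p=w2px(c,[.62,-.1,.01]).astype(int);S=np.s_[p[1]-25:p[1]+25,p[0]-35:p[0]+35]
a=np.hstack([np.clip(im*1.4,0,255).astype(np.uint8)[S],np.repeat((np.clip(X[...,2],0,.04)*6000).astype(np.uint8)[...,None],3,2)[S]])
im,d,c,X=cloud("scene");p=w2px(c,[.62,-.1,.01]).astype(int);S=np.s_[p[1]-25:p[1]+25,p[0]-35:p[0]+35]
b=np.hstack([np.clip(im*1.4,0,255).astype(np.uint8)[S],np.repeat((np.clip(X[...,2],0,.04)*6000).astype(np.uint8)[...,None],3,2)[S]])
save("f1.png",np.vstack([a,b]),5)
```

```text
7.35 [ 0.5121 -0.0139  0.0259] yaw 137.6 F [-2.69  1.    3.5 ] T [0.15 0.17 0.11] 0.0137 40.00267803668976
top post -25.3 1.2 [27.  26.2] mean -25.7 1.0 | bar y [-15.8  17.2] -2.1 prongs [-11.6  13.3] tipx -18.6
scene post -30.9 -1.3 [24.3 30.6] mean -30.1 -0.8 | bar y [-17.5  15.4] -0.7 prongs [-11.7  11.4] tipx -35.8
```

View pics/f1.png

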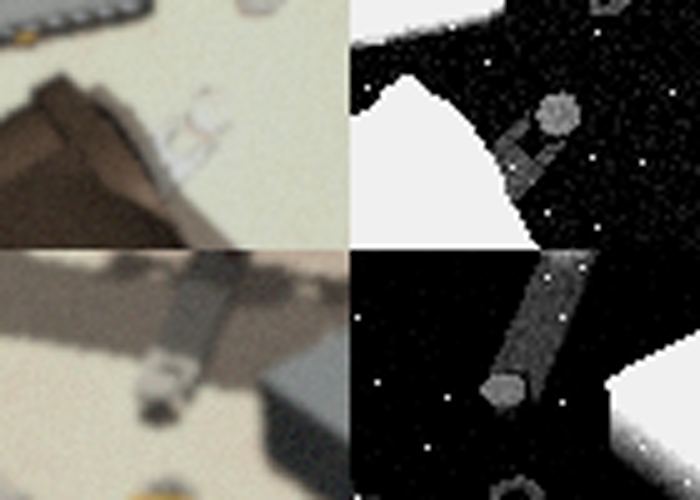

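Call:
move_arm(
  plan=[
    [[-5,0,0],0,5],
    [[-5,0,0],0,5],
    [[-3,0,0],0,5],
    [[0,0,0],0,5],
  ],
)

```text
clock: 8.65
tool_pos: [0.523, -0.0224, 0.026]
ee_rot: [0.0, 0.362, 0.932, 0.0]
ft_force: [0.1, 0.3, -4.5]
opening: 0.0139
gripper_force: 40.0
```

Call:
move_arm(
  plan=[
    [[-3,0,0],0,5],
    [[-3,0,0],0,5],
    [[0,0,0],0,5],
  ],
)

```text
clock: 8.95
tool_pos: [0.5273, -0.0263, 0.0261]
ee_rot: [0.0, 0.362, 0.932, -0.0]
ft_force: [-0.5, -0.4, -4.5]
opening: 0.0139
gripper_force: 40.0
```

Run:
```python
from chk import *
rel(N=3)
```

```text
8.95 [ 0.5273 -0.0263  0.0261] yaw 137.6 F [-0.47 -0.38 -4.47] T [-0.02 -0.06 -0.04] 0.0139 39.99702751636505
top post -16.1 -0.1 [20.8  8.1] mean -15.3 -0.2 | bar y [-16.2  12.5] -4.9 prongs [-13.6  14.1] tipx -14.2
scene post -18.2 -1.8 [11.8 24.6] mean -17.2 -2.3 | bar y [-18.3  15.7] -0.6 prongs [-16.2  11.8] tipx -17.3
```

Call:
move_arm(
  plan=[
    [[-1.5,0,0],0,5],
    [[-1.5,0,0],0,5],
    [[0,0,0],0,5],
  ],
)

```text
clock: 9.55
tool_pos: [0.5294, -0.0282, 0.0262]
ee_rot: [0.0, 0.362, 0.932, -0.0]
ft_force: [-0.3, 0.6, -3.6]
opening: 0.0137
gripper_force: 40.0
```

Call:
move_arm(
  plan=[
    [[-1,0,0],0,5],
    [[0,0,0],0,5],
  ],
)

```text
clock: 9.75
tool_pos: [0.53, -0.0287, 0.0261]
ee_rot: [0.0, 0.361, 0.932, -0.0]
ft_force: [0.1, 0.2, -4.7]
opening: 0.0139
gripper_force: 40.0
```

Call:
move_arm(
  plan=[
    [[-1,0,0],0,5],
    [[0,0,0],0,5],
  ],
)

```text
clock: 9.95
tool_pos: [0.5308, -0.0294, 0.0261]
ee_rot: [0.0, 0.361, 0.932, -0.0]
ft_force: [-1.1, -0.7, -3.8]
opening: 0.0139
gripper_force: 40.0
```

Call:
move_arm(
  plan=[
    [[-0.7,0,0],0,5],
    [[0,0,0],0,5],
  ],
)

```text
clock: 10.15
tool_pos: [0.5312, -0.0299, 0.0261]
ee_rot: [0.0, 0.361, 0.932, -0.0]
ft_force: [0.2, 0.6, -4.8]
opening: 0.0139
gripper_force: 40.0
```

Call:
move_arm(
  plan=[
    [[-0.7,0,0],0,5],
    [[0,0,0],0,5],
  ],
)

```text
clock: 10.35
tool_pos: [0.5316, -0.0301, 0.0261]
ee_rot: [-0.0, 0.361, 0.932, 0.0]
ft_force: [-0.1, 0.6, -4.6]
opening: 0.0138
gripper_force: 40.0
```

Call:
move_arm(
  plan=[
    [[-0.6,0,0],0,5],
    [[0,0,0],0,5],
  ],
)

```text
clock: 10.55
tool_pos: [0.5317, -0.0302, 0.0261]
ee_rot: [-0.0, 0.361, 0.932, -0.0]
ft_force: [-2.2, 2.6, -3.1]
opening: 0.0132
gripper_force: 40.0
```

Call:
move_arm(
  plan=[
    [[-0.5,0,0],0,5],
    [[0,0,0],0,5],
  ],
)

```text
clock: 10.75
tool_pos: [0.5317, -0.0302, 0.026]
ee_rot: [-0.001, 0.361, 0.933, 0.0]
ft_force: [-4.2, 3.8, -1.0]
opening: 0.0137
gripper_force: 40.0
```

Call:
move_arm(
  plan=[
    [[-0.4,0,0],0,5],
    [[0,0,0],0,5],
  ],
)

```text
clock: 10.95
tool_pos: [0.5317, -0.0302, 0.0261]
ee_rot: [-0.001, 0.361, 0.933, 0.0]
ft_force: [-6.1, 4.3, -0.4]
opening: 0.0137
gripper_force: 40.0
```

Run:
```python
from chk import *
rel(N=4)
```

```text
10.95 [ 0.5317 -0.0302  0.0261] yaw 137.68 F [-6.05  4.34 -0.39] T [ 0.85  0.96 -0.07] 0.0137 39.99673783779144
top post -13.6 2.9 [8.8 2.3] mean -13.2 2.0 | bar y [-15.5   5.2] -8.0 prongs [-14.   15.4] tipx -15.1
scene post -15.8 -1.9 [ 6.9 15.4] mean -14.8 -1.9 | bar y [-18.4  15.5] -0.3 prongs [-14.3   9.8] tipx -16.2
```

Call:
move_arm(
  plan=[
    [[0.9,0,0],0,5],
    [[-0.2,6.8,0],3,5],
    [[-0.2,6.8,0],3,5],
    [[-0.2,6.8,0],3,5],
    [[0,0,0],0,5],
  ],
)

```text
clock: 11.85
tool_pos: [0.5473, -0.0158, 0.0261]
ee_rot: [-0.0, 0.433, 0.901, 0.0]
ft_force: [-3.3, 2.7, -4.2]
opening: 0.014
gripper_force: 40.0
```

```bash
cat >> chk.py <<'E'
def pv(C=(.6278,-.1178)):
    s=st(); a=2*np.arctan2(s["ee_rot"][2],s["ee_rot"][1]); u=np.array([np.cos(a),np.sin(a)]); w=np.array([u[1],-u[0]])
    q=(s["tool_pos"][:2]-C)*1000; F=s["ft_force"][:2]
    print("tcp in bar frame x,y from C",(q@u).round(2),(q@w).round(2),"F x,y",(F@u).round(2),(F@w).round(2)); return s
E
python3 - <<'E'
from chk import *
pv()
z=np.load("w1.npz");X=z["X"];d=z["d"]
for n in("w1","scene"):
    z=np.load(n+".npz");d=z["d"]
    if n=="w1":X=z["X"]
    else:
        v,u=np.mgrid[0:384,0:512];V=z["view"];q=np.stack([(u-z["cx"])/z["fx"]*d,-(v-z["cy"])/z["fy"]*d,-d],-1);X=(q-V[:3,3])@V[:3,:3]
    c=dict(z)
    # box top plane points
    m=(d>0)&(X[...,2]>.055)&(X[...,2]<.065)&(X[...,0]>.65)&(X[...,0]<.9)&(abs(X[...,1])<.15)
    p=X[m]; r=cv2.minAreaRect((p[:,:2]*1000).astype(np.float32));print(n,r)
z=np.load("g_scene.npz");X=z["X"];d=z["d"]
for lo,hi,b in [(.015,.026,(.58,.64,.045,.1))]:
    p=np.vstack([np.load(f)["X"].reshape(-1,3) for f in("w1.npz",)])
    p=p[(p[:,2]>lo)&(p[:,2]<hi)&(p[:,0]>b[0])&(p[:,0]<b[1])&(p[:,1]>b[2])&(p[:,1]<b[3])]
    a=np.radians(99.8);q=p[:,:2]-[.6278,-.1178]
    bx=1000*q@[np.cos(a),np.sin(a)];by=1000*q@[-np.sin(a),np.cos(a)]
    print("stop x,y ranges",np.percentile(bx,[1,99]).round(1),np.percentile(by,[1,99]).round(1))
    m=abs(bx-190)<16
    print(np.histogram(by[m],bins=np.arange(-60,0,2)))
E
```

```text
11.85 [ 0.5473 -0.0158  0.0261] yaw 128.62 F [-3.34  2.68 -4.19] T [ 0.57  0.59 -0.03] 0.014 39.99604940414429
tcp in bar frame x,y from C 129.94 0.73 F x,y 4.17 -0.94
w1 ((751.0051879882812, 12.002250671386719), (150.1813201904297, 169.9618377685547), 10.801441192626953)
scene ((753.0, 8.424636840820312), (152.54910278320312, 171.721435546875), 11.175971984863281)
stop x,y ranges [172.5 207.4] [-43.5 -11.1]
(array([ 0,  0,  0,  0,  0,  0,  0,  4, 33, 37, 39, 40, 35, 38, 44, 40, 39,
       77, 39, 31, 35, 34, 30, 37, 17,  0,  0,  0,  0]), array([-60, -58, -56, -54, -52, -50, -48, -46, -44, -42, -40, -38, -36,
       -34, -32, -30, -28, -26, -24, -22, -20, -18, -16, -14, -12, -10,
        -8,  -6,  -4,  -2]))
```

Call:
move_arm(
  plan=[
    [[-0.2,6.8,0],3,5],
    [[-0.2,6.8,0],3,5],
    [[-0.2,6.8,0],3,5],
    [[-0.2,6.8,0],3,5],
    [[0,0,0],0,5],
  ],
)

```text
clock: 12.35
tool_pos: [0.5703, -0.0015, 0.0261]
ee_rot: [-0.0, 0.525, 0.851, 0.0]
ft_force: [-2.7, 3.2, -3.2]
opening: 0.0136
gripper_force: 40.0
```

```bash
python3 -c "
from chk import *
pv()"
```

```text
12.35 [ 0.5703 -0.0015  0.0261] yaw 116.69 F [-2.66  3.24 -3.23] T [ 0.82  0.5  -0.05] 0.0136 39.99600291252136
tcp in bar frame x,y from C 129.76 0.86 F x,y 4.09 -0.92
```

Call:
move_arm(
  plan=[
    [[-0.1,4.5,0],2,5],
    [[-0.1,4.5,0],2,5],
    [[-0.1,4.5,0],2,5],
    [[-0.1,4.5,0],2,5],
    [[0,0,0],0,5],
  ],
)

```text
clock: 12.85
tool_pos: [0.5859, 0.0049, 0.026]
ee_rot: [-0.001, 0.583, 0.813, -0.001]
ft_force: [-4.5, 3.4, -1.0]
opening: 0.014
gripper_force: 40.0
```

Call:
move_arm(
  plan=[
    [[0,2.3,0],1,5],
    [[0,2.3,0],1,5],
    [[0,2.3,0],1,5],
    [[0,0,0],0,5],
  ],
)

```text
clock: 13.25
tool_pos: [0.593, 0.0071, 0.026]
ee_rot: [-0.0, 0.605, 0.797, -0.0]
ft_force: [-3.4, 4.7, -2.6]
opening: 0.0141
gripper_force: 40.0
```

```bash
python3 -c "
from chk import *
pv()"
```

```text
13.25 [0.593  0.0071 0.026 ] yaw 105.61 F [-3.35  4.66 -2.55] T [ 0.92  0.56 -0.23] 0.0141 39.999749064445496
tcp in bar frame x,y from C 129.65 0.1 F x,y 5.39 -1.98
```

Add to chk.py:
```python
def pq():
    s=robot.sense(); a=2*np.arctan2(s["ee_rot"][2],s["ee_rot"][1]); u=np.array([np.cos(a),np.sin(a)]); w=np.array([u[1],-u[0]])
    q=(s["tool_pos"][:2]-(.6278,-.1178))*1000; F=s["ft_force"]; fy=F[:2]@w; T=s["torque"][2]; P=(T-.13*fy)/.19
    print(round(s["clock"],2),"yaw",np.degrees(a).round(2),"x,y",(q@u).round(2),(q@w).round(2),"Fx,Fy,Fz",(F[:2]@u).round(2),fy.round(2),F[2].round(2),"Tz",round(T,3),"P pad",round(P,2),"Q post side",round(-fy-P,2))
```

```text
(no output)
```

Call:
move_arm(
  plan=[
    [[0,1.1,0],0.5,5],
    [[0,1.1,0],0.5,5],
    [[0,0,0],0,5],
  ],
)

```text
clock: 13.55
tool_pos: [0.595, 0.0077, 0.026]
ee_rot: [-0.0, 0.611, 0.791, -0.0]
ft_force: [-3.8, 5.7, -2.2]
opening: 0.0134
gripper_force: 40.0
```

```bash
python3 -c "
from chk import *
pq()"
```

```text
13.55 yaw 104.63 x,y 129.68 -0.06 Fx,Fy,Fz 6.43 -2.22 -2.24 Tz -0.147 P pad 0.74 Q post side 1.47
```

Call:
move_arm(
  plan=[
    [[0,1.1,0],0.5,5],
    [[0,1.1,0],0.5,5],
    [[0,0,0],0,5],
  ],
)

```text
clock: 13.85
tool_pos: [0.5974, 0.0083, 0.0261]
ee_rot: [-0.0, 0.618, 0.786, 0.0]
ft_force: [-2.3, 4.0, -2.6]
opening: 0.0142
gripper_force: 40.0
```

```bash
python3 -c "
from chk import *
pq()"
```

```text
13.85 yaw 103.6 x,y 129.66 0.12 Fx,Fy,Fz 4.46 -1.3 -2.62 Tz -0.361 P pad -1.01 Q post side 2.31
```

Call:
move_arm(
  plan=[
    [[0,0.6,0],0.25,5],
    [[0,0.6,0],0.25,5],
    [[0,0,0],0,5],
  ],
)

```text
clock: 14.15
tool_pos: [0.5985, 0.0085, 0.0261]
ee_rot: [-0.0, 0.622, 0.783, 0.0]
ft_force: [-2.2, 4.7, -2.5]
opening: 0.0138
gripper_force: 40.0
```

```bash
python3 -c "
from chk import *
pq()"
```

```text
14.15 yaw 103.1 x,y 129.64 0.12 Fx,Fy,Fz 5.07 -1.03 -2.53 Tz -0.379 P pad -1.29 Q post side 2.32
```

Call:
move_arm(
  plan=[
    [[0,0.6,0],0.25,5],
    [[0,0,0],0,5],
  ],
)

```text
clock: 14.35
tool_pos: [0.5991, 0.0086, 0.0261]
ee_rot: [-0.0, 0.624, 0.782, 0.0]
ft_force: [-2.3, 4.5, -3.0]
opening: 0.0141
gripper_force: 40.0
```

```bash
python3 -c "
from chk import *
pq()"
```

```text
14.35 yaw 102.85 x,y 129.65 0.13 Fx,Fy,Fz 4.92 -1.24 -2.97 Tz -0.348 P pad -0.98 Q post side 2.23
```

Call:
move_arm(
  plan=[
    [[0,0.6,0],0.25,5],
    [[0,0,0],0,5],
  ],
)

```text
clock: 14.55
tool_pos: [0.5996, 0.0088, 0.0261]
ee_rot: [-0.0, 0.625, 0.78, 0.0]
ft_force: [-2.8, 5.0, -1.8]
opening: 0.0136
gripper_force: 40.0
```

```bash
python3 -c "
from chk import *
pq()"
```

```text
14.55 yaw 102.6 x,y 129.66 0.11 Fx,Fy,Fz 5.48 -1.63 -1.8 Tz -0.379 P pad -0.88 Q post side 2.51
```

Call:
move_arm(
  plan=[
    [[0,0.6,0],0.25,5],
    [[0,0,0],0,5],
  ],
)

```text
clock: 14.75
tool_pos: [0.6002, 0.0089, 0.0261]
ee_rot: [-0.0, 0.627, 0.779, 0.0]
ft_force: [-2.6, 4.9, -2.5]
opening: 0.0139
gripper_force: 40.0
```

```bash
python3 -c "
from chk import *
pq()"
```

```text
14.75 yaw 102.35 x,y 129.66 0.1 Fx,Fy,Fz 5.36 -1.46 -2.55 Tz -0.384 P pad -1.02 Q post side 2.49
```

Call:
move_arm(
  plan=[
    [[0,0.6,0],0.25,5],
    [[0,0,0],0,5],
  ],
)

```text
clock: 14.95
tool_pos: [0.6007, 0.009, 0.026]
ee_rot: [-0.0, 0.629, 0.778, 0.0]
ft_force: [-2.4, 4.6, -1.7]
opening: 0.0141
gripper_force: 40.0
```

```bash
python3 -c "
from chk import *
pq()"
```

```text
14.95 yaw 102.1 x,y 129.66 0.08 Fx,Fy,Fz 5.06 -1.4 -1.71 Tz -0.4 P pad -1.15 Q post side 2.55
```

Call:
move_arm(
  plan=[
    [[0,0.6,0],0.25,5],
    [[0,0,0],0,5],
  ],
)

```text
clock: 15.15
tool_pos: [0.6013, 0.0091, 0.0261]
ee_rot: [-0.0, 0.63, 0.776, -0.0]
ft_force: [-3.8, 3.7, -2.3]
opening: 0.0139
gripper_force: 40.0
```

```bash
python3 -c "
from chk import *
pq()"
```

```text
15.15 yaw 101.85 x,y 129.67 0.11 Fx,Fy,Fz 4.36 -2.95 -2.26 Tz -0.405 P pad -0.11 Q post side 3.06
```

Call:
move_arm(
  plan=[
    [[0,0.6,0],0.25,5],
    [[0,0,0],0,5],
  ],
)

```text
clock: 15.35
tool_pos: [0.6018, 0.0093, 0.026]
ee_rot: [-0.0, 0.632, 0.775, -0.0]
ft_force: [-3.3, 4.9, -2.0]
opening: 0.0139
gripper_force: 40.0
```

```bash
python3 -c "
from chk import *
pq()"
```

```text
15.35 yaw 101.6 x,y 129.69 0.11 Fx,Fy,Fz 5.49 -2.21 -2.03 Tz -0.43 P pad -0.75 Q post side 2.96
```

Call:
move_arm(
  plan=[
    [[0,0.6,0],0.25,5],
    [[0,0,0],0,5],
  ],
)

```text
clock: 15.55
tool_pos: [0.6023, 0.0094, 0.026]
ee_rot: [-0.001, 0.634, 0.774, -0.0]
ft_force: [-2.9, 5.0, -2.4]
opening: 0.0139
gripper_force: 40.0
```

```bash
python3 -c "
from chk import *
pq()"
```

```text
15.55 yaw 101.35 x,y 129.69 0.06 Fx,Fy,Fz 5.52 -1.83 -2.42 Tz -0.406 P pad -0.89 Q post side 2.71
```

Call:
move_arm(
  plan=[
    [[0,0.6,0],0.25,5],
    [[0,0,0],0,5],
  ],
)

```text
clock: 15.75
tool_pos: [0.6024, 0.0094, 0.026]
ee_rot: [-0.001, 0.635, 0.772, -0.001]
ft_force: [-5.5, 4.9, 0.6]
opening: 0.0139
gripper_force: 40.0
```

```bash
python3 -c "
from chk import *
pq()"
```

```text
15.75 yaw 101.14 x,y 129.68 -0.38 Fx,Fy,Fz 5.82 -4.46 0.63 Tz -0.119 P pad 2.42 Q post side 2.03
```

Contact with the pad felt at yaw about 101.2°. Pressing up gently to about 8 N.

Call:
move_arm(
  plan=[
    [[0,0.5,0],0.2,5],
    [[0,0,0],0,5],
  ],
)

```text
clock: 15.95
tool_pos: [0.6024, 0.0094, 0.026]
ee_rot: [-0.001, 0.636, 0.771, -0.001]
ft_force: [-7.6, 3.8, 2.5]
opening: 0.0137
gripper_force: 40.0
```

```bash
python3 -c "
from chk import *
pq()"
```

```text
15.95 yaw 100.97 x,y 129.71 -0.7 Fx,Fy,Fz 5.21 -6.69 2.52 Tz 0.065 P pad 4.92 Q post side 1.77
```

Call:
move_arm(
  plan=[
    [[0,0.5,0],0.15,5],
    [[0,0,0],0,5],
  ],
)

```text
clock: 16.15
tool_pos: [0.6025, 0.0094, 0.026]
ee_rot: [-0.001, 0.637, 0.771, -0.001]
ft_force: [-8.9, 3.4, 3.1]
opening: 0.014
gripper_force: 40.0
```

```bash
python3 -c "
from chk import *
pq()"
```

```text
16.15 yaw 100.84 x,y 129.66 -0.98 Fx,Fy,Fz 5.04 -8.14 3.09 Tz 0.283 P pad 7.06 Q post side 1.08
```

Call:
move_arm(
  plan=[
    [[0,0.3,0],0.05,5],
    [[0,0,0],0,5],
    [[0,0,0],0,5],
    [[0,0,0],0,5],
    [[0,0,0],0,5],
    [[0,0,0],0,5],
  ],
)

```text
clock: 16.75
tool_pos: [0.6025, 0.0094, 0.026]
ee_rot: [-0.001, 0.637, 0.771, -0.002]
ft_force: [-10.0, 3.1, 3.8]
opening: 0.0135
gripper_force: 40.0
```

```bash
python3 -c "
from chk import *
pq()
im,d,c,X=cloud('wrist');save('w3.png',im,1.5)"
```

```text
16.75 yaw 100.81 x,y 129.68 -1.02 Fx,Fy,Fz 4.88 -9.29 3.76 Tz 0.346 P pad 8.18 Q post side 1.11
```

View pics/w3.png

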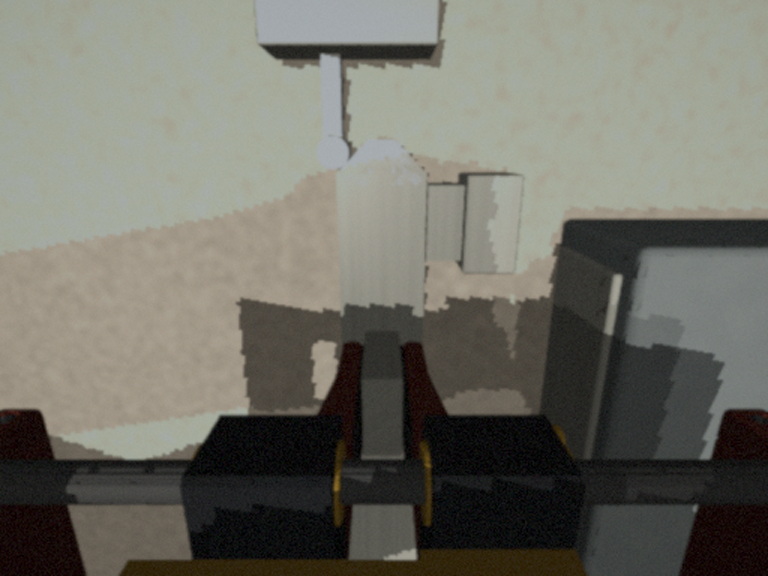

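Wrist view: bar's long side lies on the pad (445,220), the catch nose (333,152) sits behind the bar's bevel. Ease the load, open, rise.

Call:
move_arm(
  plan=[
    [[0.3,-0.5,0],0,5],
    [[0.3,-0.4,0],0,5],
    [[0,0,0],0,5],
    [[0,0,0],0,30],
    [[0,0,0],0,30],
    [[0,0,0],0,30],
    [[0,0,0],0,30],
  ],
)

```text
clock: 17.5
tool_pos: [0.6042, 0.0093, 0.0265]
ee_rot: [0.001, 0.638, 0.77, 0.0]
ft_force: [0.0, -0.0, 0.1]
opening: 0.0303
gripper_force: 0.0
```

```bash
python3 -c "
from chk import *
pv()"
```

```text
17.5 [0.6042 0.0093 0.0265] yaw 100.7 F [ 0.04 -0.01  0.1 ] T [-0.06 -0.12  0.03] 0.0303 0.0
tcp in bar frame x,y from C 129.3 0.46 F x,y -0.02 0.03
```

Free of contact. Rise and look.

Call:
move_arm(
  plan=[
    [[0,0,-15],0,30],
    [[0,0,-30],0,30],
    [[0,0,-40],0,30],
    [[0,0,-40],0,30],
    [[0,0,-40],0,30],
    [[0,0,-30],0,30],
    [[0,0,0],0,30],
    [[0,0,0],0,30],
  ],
)

```text
clock: 18.3
tool_pos: [0.6038, 0.0098, 0.2225]
ee_rot: [0.001, 0.638, 0.77, 0.001]
ft_force: [0.0, 0.3, 0.2]
opening: 0.0298
gripper_force: 0.0
```

```bash
python3 -c "
from chk import *
st()
im,d,c,X=cloud('wrist');save('w4.png',im,1.5)"
```

```text
18.3 [0.6038 0.0098 0.2225] yaw 100.73 F [0.02 0.3  0.21] T [-0.07 -0.11  0.01] 0.0298 0.0
```

View pics/w4.png

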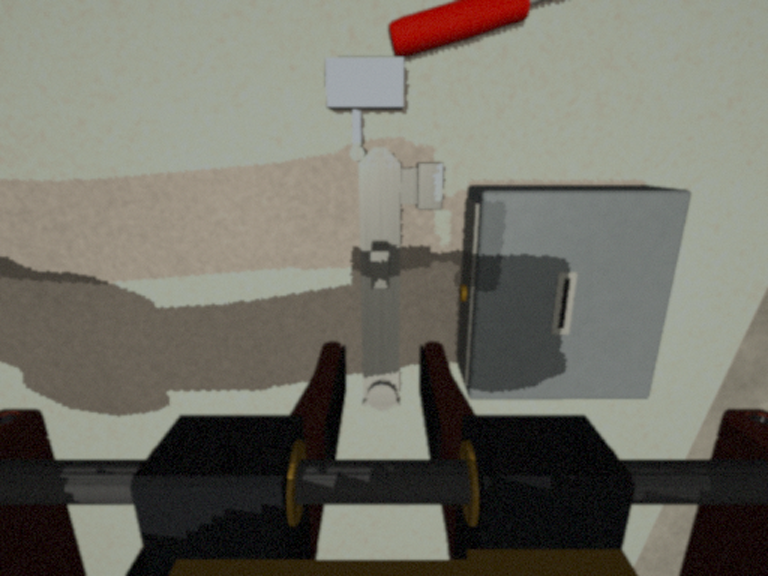

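The bar rests on the pad (403,185), the catch nose (357,152) is behind it, and the fork is fully on the post (381,395); the fingers are clear.

```bash
python3 -c "
from rig import robot
print(robot.job_done())"
```

```text
the job is handed in; nothing more can be done
None
```

The coin box is barred and handed in at about 18 s: the fork was pressed home on the post at about 7 N, and the bar was swung past the catch and pressed on the pad at about 8 N. The last camera view shows it still on the pad with the catch behind it, and the gripper is clear.

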